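# Seat the engine shed in its recess on the baseboard

## Robot

A 7-joint arm with a two-finger parallel gripper is mounted at the origin on the work surface. World frame = base frame: x ahead of the robot, y to its left, z up, the work surface at z = 0. Lengths are in m, angles in rad, forces in N, time in s.
With the tool pointing down it reaches from about 0.425 to 0.925 m from the base axis. Payload 6.8 kg.
Tool frame: the origin (TCP) lies at the very end of the fingers, on their centre line; the grasp point (between the pads) lies 19 mm behind it; z points along the fingers, x is the direction in which the jaws open and shut, and the axes are right-handed (so a half turn about z gives the same grasp; the last joint's range is limited). The gripper opens to 85 mm and grips with 20 to 120 N. Pads are 22 mm wide; open, the fingers measure 114 mm over their backs; the gripper's body (76 mm by 85 mm) begins 54 mm behind the grasp point. The pads swing forward as they close: fully open they stand 13 mm farther back than shut.
Start: joints at [-1.41, 0.477, 0.022, 1.555, -0.011, 1.109, -0.083], TCP at [0.179, 0.651, 0.231] pointing down, gripper open.
Joint ranges: [-2.96, 2.96], [-0.34, 2.1], [-1.41, 1.46], [0.24, 2.44], [-1.37, 4.51], [0.17, 1.92], [-2.96, 2.96]. Speed limits (rad/s): [2.39, 2.39, 3.14, 3.14, 3.14, 3.14, 3.14].

## Interface

Orientations are given as a unit quaternion [w, x, y, z].
In Python, from station import get_obs, read_camera, calibration, hand_in, recognise, outline_of, place_of gives the robot as it stands.
- The arm moves only by the tool move_arm, never from a script. Its argument "steps" is a list of rows, each an object with "fingers": the finger opening in mm, from 0 to 85.4; "translation": the shift along the world's x, y, z in mm, a list of three; "turn": the turn about the world's z in rad. In form: [{"fingers": fingers, "translation": [dx, dy, dz], "turn": turn}, ...]. A call has 1 to 10 rows; each row shifts and turns the commanded pose from where the row before left it; what a row does not reach is not made up. A row lasts 1/8 s, in which the tool goes at most 62.5 mm and 10.7 degrees, less where a joint would pass 70% of its speed; a pose out of reach is approached as far as the arm can. A call with a gripper value outside its range is refused whole. The fingers move at their own pace and stop on an object; "newtons" is the grip in N (left out, the last holds). Time passes only in rows, so rows that do not move let the fingers close. It gives the time, the measured TCP pose, the force and the opening at its end, in the units of the state.
- get_obs(): the state, without advancing time (a new reading comes with each control period).
- read_camera(name): name is "side" or "top"; returns the picture (384x512x3 uint8, blue, green, red); there is no depth.
- calibration(name): a dict with "camera_matrix" (3x3 intrinsics, pixels), "rvec" (rotation vector, rad) and "tvec" (3), from world to camera coordinates, as OpenCV has them. Camera axes: x right, y down, z forward; pixel columns grow to the right and rows downward; lengths in m; the calibration is good to about 2 mm. A picture is of the moment at which its call begins. calibration takes no time and is no camera call.
- hand_in(): hands the job in, once; it reports no verdict.
Trained networks look in the newest picture that a camera, given by its name, has taken for a name from the list of things; names that differ only in an ending like _2 or _b are one class to them, and where a whole thing is asked for, a point or a joint stands for the part that bears it (a point fixed in the world has none). Each returns a list of dicts, best first, with "conf" (0 to 1); they miss things now and then, are a little off and sometimes report something else, mostly with a low value. They report only what shows in the picture. A call takes as long as a camera call.
- recognise(camera, name): "xy" ([column, row] in pixels, amid what is visible of it).
- outline_of(camera, name): "mask" (384x512 bool, what is visible of it) and "xy" ([column, row] in pixels, amid what is visible of it).
- place_of(camera, name): "xy" ([column, row] in pixels: a listed point, or the origin of a listed thing).
The state is a dict: "t": time; "q": joint angles; "joint_vel": joint speeds; "joint_torque": joint torques, N m; "eef_pos": TCP position; "tool_rot": TCP orientation; "contact_force": force on the tool from outside, world axes, zero at the start; "torque": the same for the moment, N m; "gripper_width": opening from 0.0 (shut) to 1.0 (fully open).
Only numpy, scipy, OpenCV 4.12 (cv2) and the standard library are available. Lean on these libraries where they do the work, as an engineer would, in place of code of your own. Each camera call takes 0.05 s, during which the arm holds its last target.

## Task

Pick up the yellow resin engine shed, the long one with the pitched roof, and set it down gently, without dropping it, upright and square in the rectangular recess of the wooden baseboard, so that it sits flat on the recess floor; either end may face the turntable cover. Leave the short flat-roofed hut standing where it is.

Things in the scene. Friction and masses are not known exactly. Their poses are not given: they have to be found in the camera images.
- engine_shed_mid (a point): the yellow resin engine shed (loose, about 180 g): a block 100 mm long (its x) and 52 mm wide (its y), with plain upright side walls 56 mm high and a grey pitched roof along x whose ridge is 74 mm above its underside. This point is on its centre line, 37 mm above its underside; z is up. It stands on the table and is gripped across the 52 mm width.
- recess_floor (a point): the recess in the baseboard module (fixed, wood, 250 mm along x by 160 mm along y, 17 mm thick; its place and yaw vary): a rectangular pocket 114 mm long (x) by 66 mm wide (y), 9 mm deep below the board's top, square upright edges. This point is the centre of the pocket's cork floor, 8 mm above the table; axes x long, y wide, z up. A round black steel turntable cover of 84 mm diameter, about 4 mm proud with its rails, lies in the same board 117 mm from this point towards -x.
- goods_hut_mid (a point): the goods hut, a bystander to leave alone (loose): same yellow resin as the engine shed but short and flat-roofed, 62 x 54 mm and 48 mm high. This point is its centre, 24 mm above its underside.

How it is judged:
By the outcome, as a careful person would: the job done as asked, in the order asked, and still so for the second after the job is handed in, with the robot touching nothing.
It also fails if it takes over 42 s, if anything falls off the work surface, if the arm or the gripper's body presses on something with over 40 N, if the wrist force passes 120 N, or if a joint passes its speed limit or range.

## Working session

There is one attempt and no reset: what is moved stays moved. The work goes in short steps, Python scripts to look and compute and a tool call to move; the robot and the scene stay as the last step left them, time stands still between calls to the robot, and variables do not carry over. Pictures are saved under pics/ and viewed, and the job is handed in when it is done.

Besides the shell and the picture viewer there is one more tool, called after ">>>" as name(argument=value, ...) on one line, values as JSON. move_arm: Moves the arm, as the interface text tells. Its arguments: {"type":"object","properties":{"steps":{"type":"array"},"newtons":{"type":"number"}},"required":["steps"]}

```bash
mkdir -p pics; ls
cat > h.py <<'E'
import numpy as np,cv2
from station import *
def cam(n):
    c=calibration(n);K=np.array(c["camera_matrix"],float);R=cv2.Rodrigues(np.array(c["rvec"],float))[0];t=np.array(c["tvec"],float).reshape(3)
    return K,R,t
def back(n,uv,z):
    K,R,t=cam(n);uv=np.atleast_2d(np.array(uv,float))
    d=(np.linalg.inv(K)@np.c_[uv,np.ones(len(uv))].T).T@R
    o=-R.T@t
    return o+d*((z-o[2])/d[:,2])[:,None]
def proj(n,P):
    c=calibration(n)
    return cv2.projectPoints(np.atleast_2d(np.array(P,float)),np.array(c["rvec"],float),np.array(c["tvec"],float),np.array(c["camera_matrix"],float),None)[0].reshape(-1,2)
E
python3 - <<'E'
from h import *
for n in("top","side"):
    cv2.imwrite(f"pics/{n}0.png",read_camera(n)); K,R,t=cam(n);print(n,K[0,0],-R.T@t)
    for f,z in(("engine_shed_mid",.037),("recess_floor",.008),("goods_hut_mid",.024)):
        for r in place_of(n,f)[:3]: print(f,r["conf"],r["xy"],back(n,r["xy"],z)[0])
print(get_obs())
E
```

```text
pics
top 399.2979990953377 [0.43692111 0.05772023 0.74919183]
engine_shed_mid 0.82 [125.3, 188.2] [0.55091956 0.28535086 0.037     ]
recess_floor 0.62 [370.3, 161.1] [ 0.59828198 -0.16877975  0.008     ]
goods_hut_mid 0.75 [232.3, 231.4] [0.47018224 0.0946946  0.024     ]
side 362.73880470411154 [0.52484672 0.64079471 0.52357622]
engine_shed_mid 0.76 [254.6, 301.4] [0.54881387 0.27575823 0.037     ]
recess_floor 0.87 [248.6, 172.8] [ 0.58892283 -0.14646707  0.008     ]
goods_hut_mid 0.85 [301.6, 233.0] [0.46405479 0.09438486 0.024     ]
{'t': 0.4, 'q': array([-1.41008674,  0.47712319,  0.02235885,  1.55554545, -0.011459  ,
        1.10927722, -0.0830803 ]), 'joint_vel': array([-0.0001011 , -0.00101145,  0.00068636, -0.00239845, -0.00186123,
       -0.00088867, -0.00141385]), 'joint_torque': array([-2.39504938e-03, -5.95633793e+01,  1.60329849e+00, -2.81122559e+01,
        1.22236996e-02,  4.04349950e-03, -8.83791643e-06]), 'eef_pos': array([0.17924071, 0.65070381, 0.23116293]), 'tool_rot': array([ 7.83928169e-05,  7.95466496e-01,  6.05997558e-01, -8.07970889e-05]), 'contact_force': array([-0.10092185, -0.29843446, -0.26667012]), 'torque': array([ 0.04536652, -0.02440139, -0.00277797]), 'gripper_width': 1.0045748773028593}
```

View pics/top0.png

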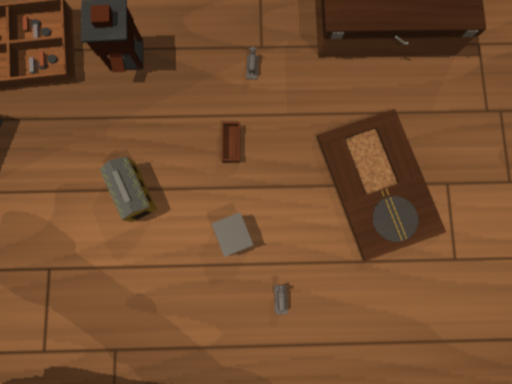

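View pics/side0.png

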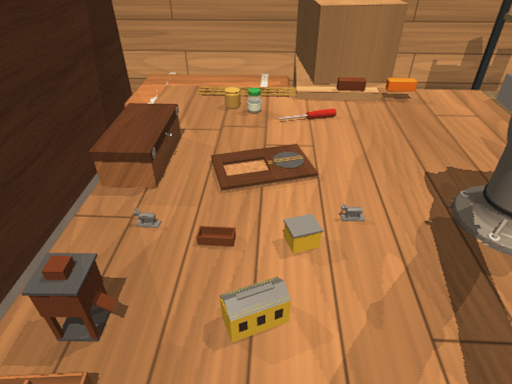

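The top picture shows the shed at about (127,188), the hut at (232,234), and the cork recess at (371,161), with the turntable at (395,218) below it. The side view agrees. Next I'll fit the poses to the outlines.

```bash
cat > fit.py <<'E'
from h import *
from scipy.optimize import minimize
def shed_pts(x,y,th,z0=0):
    c,s=np.cos(th),np.sin(th);P=[]
    for a in(-.05,.05):
        for b,z in((-.026,0),(.026,0),(-.026,.056),(.026,.056),(0,.074)): P.append((x+c*a-s*b,y+s*a+c*b,z0+z))
    return np.array(P)
def sil(n,P,S=4):
    uv=proj(n,P);h=cv2.convexHull((uv*16*S+8*S).astype(np.int32))
    m=np.zeros((384*S,512*S),np.uint8);cv2.fillPoly(m,[h],1,cv2.LINE_8,4)
    return m
def fit(masks,x0,z0=0):
    M={n:cv2.resize(m.astype(np.uint8),None,fx=4,fy=4,interpolation=cv2.INTER_NEAREST) for n,m in masks.items()}
    def cost(p):
        return sum(1-(lambda a,b:(a&b).sum()/max(1,(a|b).sum()))(sil(n,shed_pts(*p,z0)),M[n]) for n in M)
    best=None
    for d in(0,):
        r=minimize(cost,x0,method="Nelder-Mead",options=dict(initial_simplex=[x0,np.add(x0,[.01,0,0]),np.add(x0,[0,.01,0]),np.add(x0,[0,0,.2])],xatol=1e-5,fatol=1e-5))
    return r.x,r.fun
E
python3 - <<'E'
from fit import *
ms={}
im={}
for n in("top","side"):
    im[n]=read_camera(n); r=outline_of(n,"engine_shed_mid"); print([(a["conf"],a["xy"],a["mask"].sum()) for a in r[:2]])
    ms[n]=r[0]["mask"]
uv=np.argwhere(ms["top"])[:,::-1].astype(float); w=back("top",uv,.06)[:,:2]; e=np.linalg.eigh(np.cov(w.T))[1][:,1]; th=np.arctan2(e[1],e[0]);print("th0",th)
for s in({"top"},{"side"},{"top","side"}):
    print(s,fit({n:ms[n] for n in s},[.55,.28,th]))
p,_=fit(ms,[.55,.28,th])
# cork
hsv=cv2.cvtColor(im["top"],cv2.COLOR_BGR2HSV); 
print(hsv[160,371],hsv[130,345],hsv[100,300])
v=hsv[...,2].copy(); v[:,:320]=0; 
o={}
for n,c in(("top",(371,161)),("side",(240,167))):
    r=outline_of(n,"recess_floor");print(n,[(a["conf"],a["xy"],a["mask"].sum()) for a in r[:3]])
    if r:
        mm=r[0]["mask"].astype(np.uint8);cs=max(cv2.findContours(mm,0,1)[0],key=cv2.contourArea)
        print(cv2.minAreaRect(back(n,cs.reshape(-1,2),.008)[:,:2].astype(np.float32)*1000)); im[n][cv2.morphologyEx(mm,cv2.MORPH_GRADIENT,np.ones((3,3)))>0]=(255,0,0)
for n in ms:
    im[n][cv2.resize(cv2.morphologyEx(sil(n,shed_pts(*p)),cv2.MORPH_GRADIENT,np.ones((3,3))),(512,384),interpolation=cv2.INTER_AREA)>0]=(0,0,255)
    im[n][cv2.morphologyEx(ms[n].astype(np.uint8),cv2.MORPH_GRADIENT,np.ones((3,3)))>0]=(255,255,0)
t=cv2.resize(im["top"][100:270,90:460],None,fx=2,fy=2);cv2.imwrite("pics/f1.png",t)
E
```

```text
[]Traceback (most recent call last):
  File "<stdin>", line 6, in <module>
IndexError: list index out of range
```

```bash
cat > a.py <<'E'
from fit import *
import pickle
im={};D={}
for n in("top","side"):
    im[n]=read_camera(n)
    for f in("engine_shed_mid","recess_floor"):
        for k in range(3):
            r=outline_of(n,f)
            if r: break
            im[n]=read_camera(n)
        print(n,f,[(a["conf"],a["xy"],a["mask"].sum()) for a in r[:2]])
        D[n,f]=r[0]["mask"] if r else None
    D[n,"im"]=im[n]
pickle.dump(D,open("d.pkl","wb"));print(get_obs()["t"])
E
python3 a.py
```

```text
top engine_shed_mid [(0.96, [127.5, 187.0], np.int64(2225))]
top recess_floor [(0.79, [381.6, 184.7], np.int64(11423))]
side engine_shed_mid [(0.88, [254.8, 306.7], np.int64(3217))]
side recess_floor [(0.85, [262.7, 168.2], np.int64(3543))]
0.8
```

```bash
cat > b.py <<'E'
from fit import *
import pickle
D=pickle.load(open("d.pkl","rb"))
ms={n:D[n,"engine_shed_mid"] for n in("top","side")}
uv=np.argwhere(ms["top"])[:,::-1].astype(float); w=back("top",uv,.06)[:,:2]; e=np.linalg.eigh(np.cov(w.T))[1][:,1]; th=np.arctan2(e[1],e[0]);print("th0",th)
for s in(["top"],["side"],["top","side"]):
    p,f=fit({n:ms[n] for n in s},[.55,.28,th]);print(s,p,f)
c={n:D[n,"im"].copy() for n in ms}
for n in ms:
    im=D[n,"im"];b=D[n,"recess_floor"].astype(np.uint8)
    cs=max(cv2.findContours(b,0,1)[0],key=cv2.contourArea)
    print(n,"board",cv2.minAreaRect(back(n,cs.reshape(-1,2),.017)[:,:2].astype(np.float32)*1000))
    # cork: bright
    V=im[...,2]; m=((V>np.percentile(V[b>0],50)*1.5)&(cv2.erode(b,np.ones((7,7)))>0)).astype(np.uint8)
    m=cv2.morphologyEx(m,cv2.MORPH_CLOSE,np.ones((3,3)))
    m=cv2.morphologyEx(m,cv2.MORPH_OPEN,np.ones((5,5)))
    cs=max(cv2.findContours(m,0,1)[0],key=cv2.contourArea)
    g=np.zeros_like(m);cv2.drawContours(g,[cs],-1,1,-1)
    print(n,"cork",cv2.minAreaRect(back(n,cs.reshape(-1,2),.008)[:,:2].astype(np.float32)*1000))
    for mk,col in((g,(255,0,0)),(ms[n].astype(np.uint8),(255,255,0))):
        c[n][cv2.morphologyEx(mk,cv2.MORPH_GRADIENT,np.ones((2,2)))>0]=col
    c[n]=cv2.resize(c[n],None,fx=3,fy=3,interpolation=cv2.INTER_NEAREST)
    h=cv2.convexHull((proj(n,shed_pts(*p))*3+1.5).astype(np.int32));cv2.polylines(c[n],[h],True,(0,0,255),1)
cv2.imwrite("pics/f1.png",np.hstack([c["top"][450:680,290:480],c["top"][320:790,940:1340][:470][::1][:230,:] ,]))
cv2.imwrite("pics/f2.png",c["top"][320:790,940:1340])
cv2.imwrite("pics/f3.png",c["side"][420:1020,600:970])
E
python3 b.py
```

```text
th0 -2.6499248173935657
['top'] [ 0.55071011  0.28204397 -2.70867983] 0.02430123579663268
['side'] [ 0.54804343  0.28235414 -2.70429604] 0.019953569578480823
['top', 'side'] [ 0.54897659  0.28182133 -2.70186019] 0.08150324872109294
top board ((555.9360961914062, -180.26124572753906), (249.5306396484375, 164.98687744140625), 17.749664306640625)
top cork ((598.7529296875, -169.73635864257812), (114.65248107910156, 62.215301513671875), 18.11368751525879)
side board ((550.9959106445312, -167.67694091796875), (257.64459228515625, 182.35423278808594), 17.817323684692383)
side cork ((598.9174194335938, -173.37112426757812), (110.86259460449219, 51.800174713134766), 17.519495010375977)
```

View pics/f1.png

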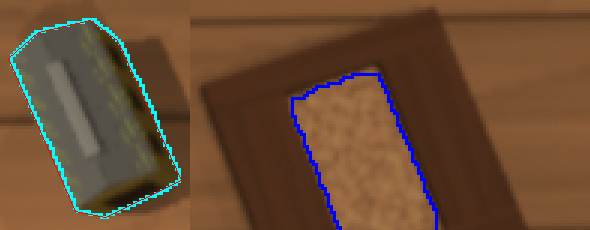

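View pics/f3.png

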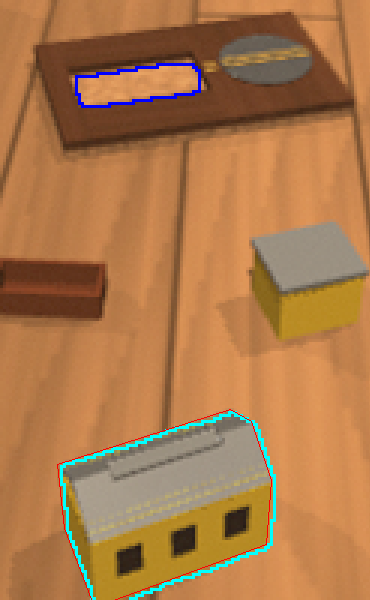

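View pics/f2.png

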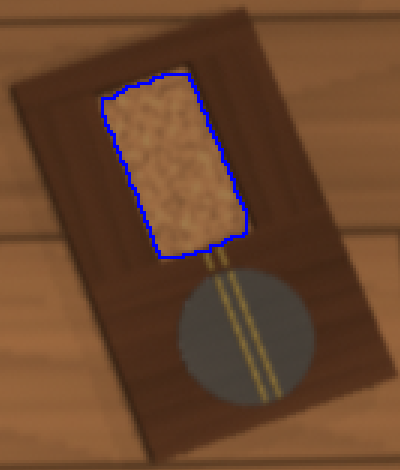

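```bash
cat > c.py <<'E'
from fit import *
import pickle
D=pickle.load(open("d.pkl","rb"));S=4
def rect(x,y,th,l,w,z):
    c,s=np.cos(th),np.sin(th)
    return np.array([(x+c*a-s*b,y+s*a+c*b,z) for a,b in((-l/2,-w/2),(l/2,-w/2),(l/2,w/2),(-l/2,w/2))])
def iou(a,b): return (a&b).sum()/max(1,(a|b).sum())
for f in ("cork","board"):
  for ns in(["top"],["side"],["top","side"]):
    M={}
    for n in ns:
        im=D[n,"im"];b=D[n,"recess_floor"].astype(np.uint8)
        if f=="cork":
            V=im[...,2]; m=((V>np.percentile(V[b>0],50)*1.5)&(cv2.erode(b,np.ones((7,7)))>0)).astype(np.uint8)
            m=cv2.morphologyEx(m,cv2.MORPH_CLOSE,np.ones((3,3)));m=cv2.morphologyEx(m,cv2.MORPH_OPEN,np.ones((5,5)))
            cs=max(cv2.findContours(m,0,1)[0],key=cv2.contourArea);g=np.zeros_like(m);cv2.drawContours(g,[cs],-1,1,-1)
        else: g=b
        M[n]=cv2.resize(g,None,fx=S,fy=S,interpolation=cv2.INTER_NEAREST)
    def cost(p):
        t=0
        for n in ns:
            if f=="cork": m=sil(n,rect(*p,.114,.066,.008))&sil(n,rect(*p,.114,.066,.017))
            else: m=sil(n,np.r_[rect(*p,.25,.16,0),rect(*p,.25,.16,.017)])
            t+=1-iou(m,M[n])
        return t
    x0=np.array([.598,-.17,.315] if f=="cork" else [.555,-.18,.315])
    r=minimize(cost,x0,method="Nelder-Mead",options=dict(initial_simplex=[x0,x0+[.01,0,0],x0+[0,.01,0],x0+[0,0,.1]]))
    print(f,ns,r.x.round(4),r.fun)
tt=back("top",[[395.5,218.5]],.019)[0];print("turntable",tt)
from scipy.spatial.transform import Rotation as Ro
o=get_obs();print(Ro.from_quat(o["tool_rot"],scalar_first=True).as_matrix().round(3))
E
python3 c.py
```

```text
cork ['top'] [ 0.5983 -0.1686  0.3216] 0.058918119251302525
cork ['side'] [ 0.5981 -0.1673  0.3119] 0.09505031275496334
cork ['top', 'side'] [ 0.5987 -0.1673  0.3085] 0.1560652769061487
board ['top'] [ 0.557  -0.1822  0.3096] 0.020850767085076716
board ['side'] [ 0.554  -0.1805  0.3032] 0.03858153610092918
board ['top', 'side'] [ 0.5561 -0.1817  0.3136] 0.06798340258263857
turntable [ 0.48741133 -0.20426307  0.019     ]
[[ 0.266  0.964 -0.   ]
 [ 0.964 -0.266  0.   ]
 [ 0.    -0.    -1.   ]]
```

Both cameras agree to within about 3 mm. Shed: (0.549, 0.282), yaw 0.436. Recess: (0.598, -0.168), yaw 0.311, and the turntable lies 117 mm away as stated. I'll move above the shed.

>>> move_arm(steps=[{"fingers": 85, "translation": [37, -37, -10], "turn": 0.0705}, {"fingers": 85, "translation": [37, -37, -10], "turn": 0.0705}, {"fingers": 85, "translation": [37, -37, -10], "turn": 0.0705}, {"fingers": 85, "translation": [37, -37, -10], "turn": 0.0705}, {"fingers": 85, "translation": [37, -37, -10], "turn": 0.0705}, {"fingers": 85, "translation": [37, -37, -10], "turn": 0.0705}, {"fingers": 85, "translation": [37, -37, -10], "turn": 0.0705}, {"fingers": 85, "translation": [37, -37, -10], "turn": 0.0705}, {"fingers": 85, "translation": [37, -37, -10], "turn": 0.0705}, {"fingers": 85, "translation": [37, -36, -10], "turn": 0.0705}])

```text
t: 2.05
eef_pos: [0.5505, 0.2806, 0.1312]
tool_rot: [0.0, 0.536, 0.844, 0.0]
contact_force: [-0.3, 0.4, 0.3]
gripper_width: 0.993
```

>>> move_arm(steps=[{"fingers": 85, "translation": [0, 0, 0], "turn": 0}, {"fingers": 85, "translation": [0, 0, 0], "turn": 0}])

```text
t: 2.3
eef_pos: [0.549, 0.2822, 0.1313]
tool_rot: [-0.0, 0.538, 0.843, 0.0]
contact_force: [-0.2, 0.1, 1.3]
gripper_width: 0.995
```

```bash
cat > st.py <<'E'
from h import *
from scipy.spatial.transform import Rotation as Ro
def st():
    o=get_obs();R=Ro.from_quat(o["tool_rot"],scalar_first=True).as_matrix()
    print("t",o["t"],"pos",o["eef_pos"].round(4),"jaw",np.arctan2(R[1,0],R[0,0]).round(4),"tilt",R[:,2].round(4),"F",o["contact_force"].round(2),"M",o["torque"].round(2),"w",round(o["gripper_width"]*85.4,1),"q",o["q"].round(2))
if __name__=="__main__":
    import sys
    st()
    if len(sys.argv)>1:
        a=np.hstack([cv2.resize(read_camera(n),(400,300)) for n in("top","side")]);cv2.imwrite(sys.argv[1],a)
E
python3 st.py pics/s1.png
```

```text
t 2.3 pos [0.549  0.2822 0.1313] jaw 2.0064 tilt [-5.e-04  6.e-04 -1.e+00] F [-0.23  0.09  1.32] M [0.05 0.01 0.01] w 85.0 q [-0.57  0.49 -0.01  1.79  0.01  0.86  1.43]
```

View pics/s1.png

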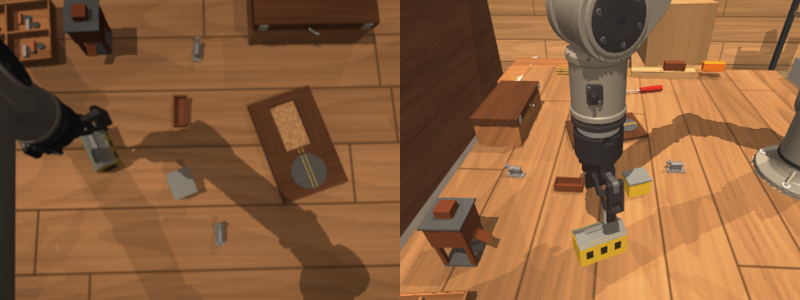

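The gripper is over the shed, with the jaws across its width (top about (100,150) in this half-size picture). I'll descend and close.

>>> move_arm(steps=[{"fingers": 85, "translation": [0, 0, -25], "turn": 0}, {"fingers": 85, "translation": [0, 0, -25], "turn": 0}, {"fingers": 85, "translation": [0, 0, -20], "turn": 0}, {"fingers": 85, "translation": [0, 0, -20], "turn": 0}, {"fingers": 85, "translation": [0, 0, -13], "turn": 0}, {"fingers": 85, "translation": [0, 0, -10], "turn": 0}, {"fingers": 85, "translation": [0, 0, 0], "turn": 0}, {"fingers": 85, "translation": [0, 0, 0], "turn": 0}], newtons=35)

```text
t: 3.4
eef_pos: [0.5498, 0.2819, 0.0188]
tool_rot: [0.0, 0.537, 0.843, 0.0]
contact_force: [0.3, 0.4, 1.4]
gripper_width: 0.997
```

```bash
python3 st.py pics/s2.png
```

```text
t 3.4 pos [0.5498 0.2819 0.0188] jaw 2.0067 tilt [ 8.e-04  5.e-04 -1.e+00] F [0.33 0.45 1.38] M [ 0.05 -0.02  0.02] w 85.2 q [-0.57  0.65 -0.01  1.84  0.01  0.66  1.42]
```

View pics/s2.png

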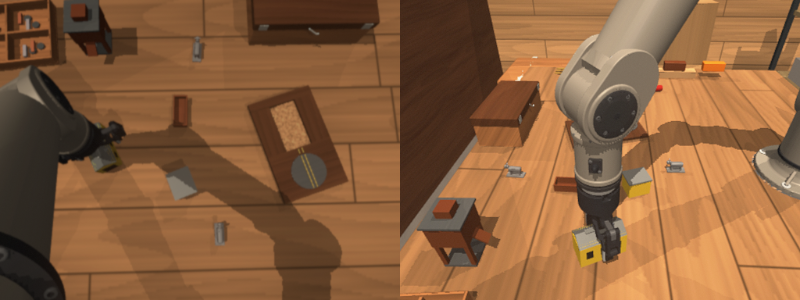

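The fingers straddle the shed with no contact. Now I'll close.

>>> move_arm(steps=[{"fingers": 65, "translation": [0, 0, 0], "turn": 0}, {"fingers": 58, "translation": [0, 0, 0], "turn": 0}, {"fingers": 53, "translation": [0, 0, 0], "turn": 0}, {"fingers": 45, "translation": [0, 0, 0], "turn": 0}, {"fingers": 45, "translation": [0, 0, 0], "turn": 0}, {"fingers": 45, "translation": [0, 0, 0], "turn": 0}, {"fingers": 45, "translation": [0, 0, 0], "turn": 0}, {"fingers": 45, "translation": [0, 0, 0], "turn": 0}], newtons=35)

```text
t: 4.5
eef_pos: [0.5494, 0.2818, 0.0185]
tool_rot: [0.0, 0.537, 0.843, 0.0]
contact_force: [-0.4, -0.8, 5.5]
gripper_width: 0.602
```

>>> move_arm(steps=[{"fingers": 45, "translation": [0, 0, 5], "turn": 0}, {"fingers": 45, "translation": [0, 0, 10], "turn": 0}, {"fingers": 45, "translation": [0, 0, 25], "turn": 0}, {"fingers": 45, "translation": [0, 0, 30], "turn": 0}, {"fingers": 45, "translation": [0, 0, 25], "turn": 0}, {"fingers": 45, "translation": [0, 0, 0], "turn": 0}, {"fingers": 45, "translation": [0, 0, 0], "turn": 0}])

```text
t: 5.38
eef_pos: [0.5486, 0.2814, 0.1124]
tool_rot: [-0.0, 0.537, 0.843, -0.001]
contact_force: [0.4, 0.1, -3.0]
gripper_width: 0.604
```

```bash
python3 st.py pics/s3.png
```

```text
t 5.375 pos [0.5486 0.2814 0.1124] jaw 2.0071 tilt [-1.2e-03 -7.0e-04 -1.0e+00] F [ 0.44  0.11 -3.03] M [-0.    0.   -0.01] w 51.6 q [-0.57  0.51 -0.01  1.8   0.01  0.83  1.43]
```

View pics/s3.png

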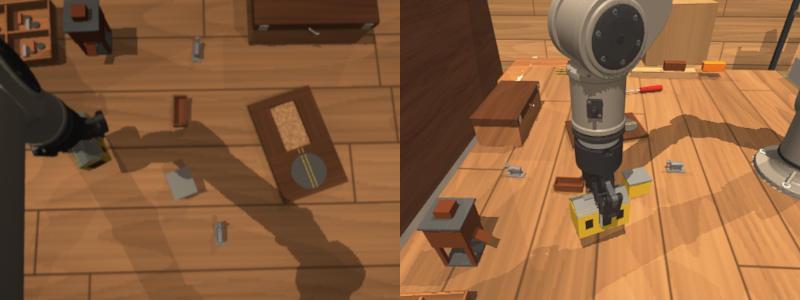

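The shed is lifted level: the opening is 51.6 mm and the force change fits its weight. I'll carry it over the recess.

>>> move_arm(steps=[{"fingers": 45, "translation": [3, -25, 0], "turn": 0}, {"fingers": 45, "translation": [5, -45, 0], "turn": -0.015}, {"fingers": 45, "translation": [5, -48, 0], "turn": -0.02}, {"fingers": 45, "translation": [6, -52, 0], "turn": -0.02}, {"fingers": 45, "translation": [6, -52, 0], "turn": -0.02}, {"fingers": 45, "translation": [6, -52, 0], "turn": -0.02}, {"fingers": 45, "translation": [6, -52, 0], "turn": -0.015}, {"fingers": 45, "translation": [5, -48, 0], "turn": -0.015}, {"fingers": 45, "translation": [5, -45, 0], "turn": 0}, {"fingers": 45, "translation": [2.5, -30.5, 0], "turn": 0}])

```text
t: 6.72
eef_pos: [0.5979, -0.1706, 0.1121]
tool_rot: [-0.001, 0.59, 0.807, -0.001]
contact_force: [0.6, 0.1, -1.9]
gripper_width: 0.601
```

>>> move_arm(steps=[{"fingers": 45, "translation": [0, 0, 0], "turn": 0}, {"fingers": 45, "translation": [0, 0, 0], "turn": 0}, {"fingers": 45, "translation": [0, 0, 0], "turn": 0}])

```text
t: 7.1
eef_pos: [0.5987, -0.1659, 0.1128]
tool_rot: [-0.001, 0.588, 0.809, 0.0]
contact_force: [0.9, -1.1, -2.7]
gripper_width: 0.605
```

```bash
python3 st.py; python3 a.py
python3 - <<'E'
from fit import *
import pickle
D=pickle.load(open("d.pkl","rb"))
z=get_obs()["eef_pos"][2]-.0185
for n in("top","side"):
    m=D[n,"engine_shed_mid"];im=D[n,"im"].copy()
    h=cv2.convexHull(((proj(n,shed_pts(.5983,-.168,.311,z)))).astype(np.int32));cv2.polylines(im,[h],True,(0,0,255),1)
    if m is not None: im[cv2.morphologyEx(m.astype(np.uint8),cv2.MORPH_GRADIENT,np.ones((2,2)))>0]=(255,255,0)
    cv2.imwrite(f"pics/s4{n}.png",cv2.resize(im[60:280,150:460],None,fx=2.5,fy=2.5))
E
```

```text
t 7.1 pos [ 0.5987 -0.1659  0.1128] jaw 1.8842 tilt [-8.e-04  1.e-03 -1.e+00] F [ 0.94 -1.15 -2.7 ] M [ 0.   -0.03  0.02] w 51.7 q [ 0.11  0.52  0.08  1.79 -0.06  0.83  2.1 ]
top engine_shed_mid [(0.89, [385.6, 154.8], np.int64(1636))]
top recess_floor [(0.6, [374.4, 199.2], np.int64(8982))]
side engine_shed_mid [(0.64, [239.2, 130.7], np.int64(1047))]
side recess_floor [(0.97, [261.0, 166.9], np.int64(3585))]
7.4
```

View pics/s4top.png

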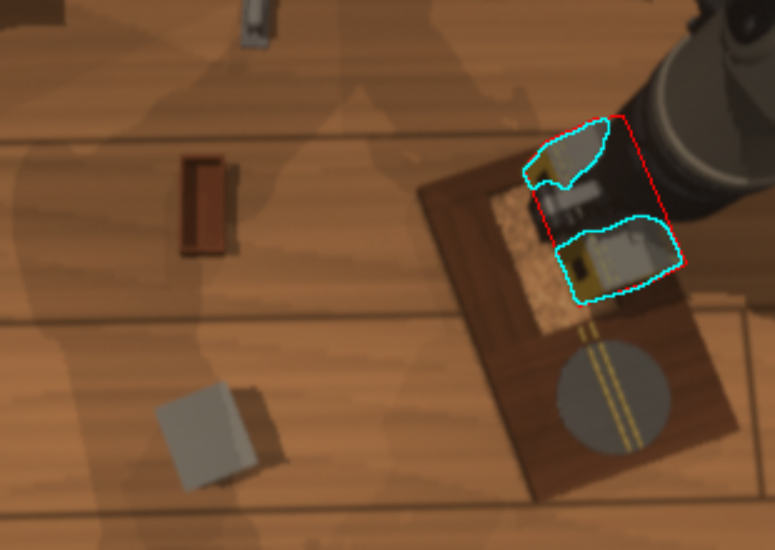

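View pics/s4side.png

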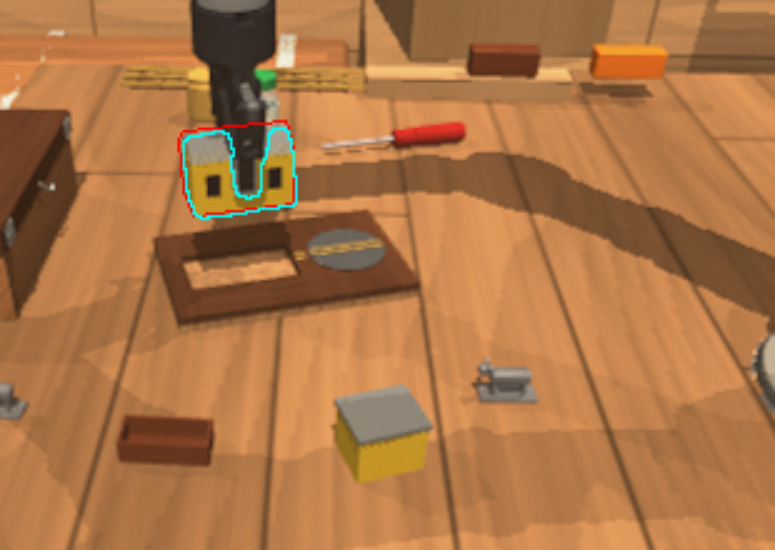

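The held shed matches the predicted outline to within a pixel or two in both views. I'll lower it to just above the board and check again.

>>> move_arm(steps=[{"fingers": 45, "translation": [0, 0, -15], "turn": 0}, {"fingers": 45, "translation": [0, 0, -20], "turn": 0}, {"fingers": 45, "translation": [0, 0, -18], "turn": 0}, {"fingers": 45, "translation": [0, 0, -12], "turn": 0}, {"fingers": 45, "translation": [0, 0, -6], "turn": 0}, {"fingers": 45, "translation": [0, 0, 0], "turn": 0}, {"fingers": 45, "translation": [0, 0, 0], "turn": 0}, {"fingers": 45, "translation": [0, 0, 0], "turn": 0}])

```text
t: 8.4
eef_pos: [0.5992, -0.1678, 0.043]
tool_rot: [0.001, 0.589, 0.808, 0.0]
contact_force: [-0.7, 0.0, -1.8]
gripper_width: 0.604
```

```bash
python3 st.py;  python3 - <<'E'
from fit import *
z=get_obs()["eef_pos"][2]-.0185
for n in("top","side"):
    im=cv2.resize(read_camera(n),None,fx=4,fy=4)
    h=cv2.convexHull(((proj(n,shed_pts(.5983,-.168,.311,z)))*4+2).astype(np.int32));cv2.polylines(im,[h],True,(0,0,255),1)
    y,x=(420,1200) if n=="top" else(400,800)
    cv2.imwrite(f"pics/s5{n}.png",im[y:y+560,x:x+560])
E
```

```text
t 8.4 pos [ 0.5992 -0.1678  0.043 ] jaw 1.882 tilt [ 1.2e-03 -2.0e-04 -1.0e+00] F [-0.66  0.01 -1.8 ] M [-0.    0.    0.02] w 51.6 q [ 0.12  0.62  0.07  1.83 -0.07  0.7   2.11]
```

View pics/s5top.png

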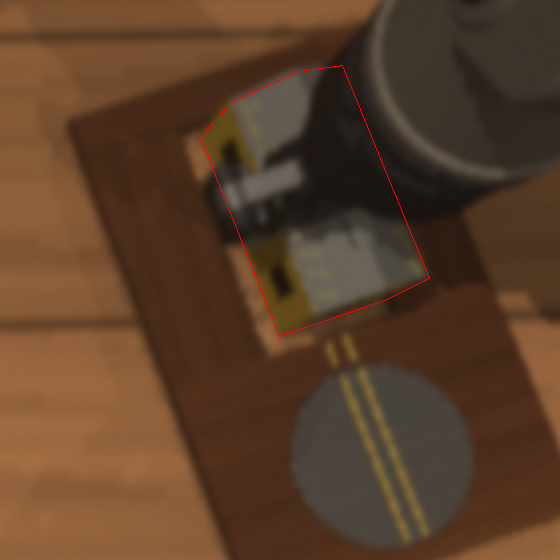

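View pics/s5side.png

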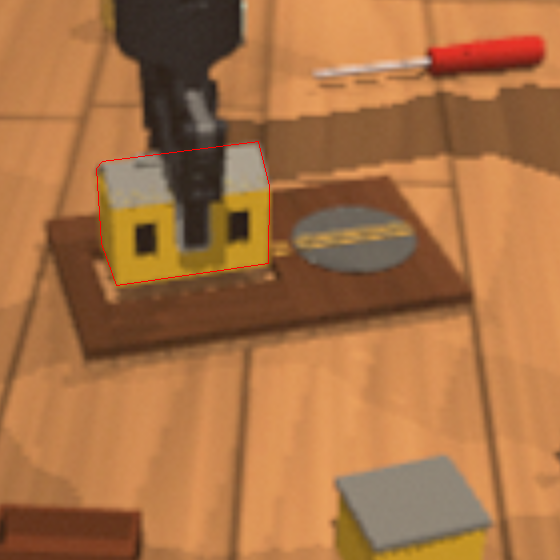

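Outline and shed coincide: top (200-430, 65-335), side (97-270, 143-285). The shed is aligned with the pocket, so I'll lower it in.

>>> move_arm(steps=[{"fingers": 45, "translation": [-0.5, 0, -4], "turn": 0}, {"fingers": 45, "translation": [0, 0, -4], "turn": 0}, {"fingers": 45, "translation": [0, 0, -3], "turn": 0}, {"fingers": 45, "translation": [0, 0, -2], "turn": 0}, {"fingers": 45, "translation": [0, 0, 0], "turn": 0}, {"fingers": 45, "translation": [0, 0, 0], "turn": 0}])

```text
t: 9.25
eef_pos: [0.5984, -0.1678, 0.0294]
tool_rot: [0.0, 0.589, 0.808, 0.0]
contact_force: [-0.2, -0.1, -1.7]
gripper_width: 0.604
```

>>> move_arm(steps=[{"fingers": 45, "translation": [0, 0, -1], "turn": 0}, {"fingers": 45, "translation": [0, 0, -1], "turn": 0}, {"fingers": 45, "translation": [0, 0, 0], "turn": 0}, {"fingers": 45, "translation": [0, 0, 0], "turn": 0}])

```text
t: 9.75
eef_pos: [0.5983, -0.1677, 0.0273]
tool_rot: [-0.0, 0.589, 0.808, -0.0]
contact_force: [0.6, 0.0, -3.1]
gripper_width: 0.602
```

>>> move_arm(steps=[{"fingers": 45, "translation": [0, 0, -0.5], "turn": 0}, {"fingers": 45, "translation": [0, 0, -0.5], "turn": 0}, {"fingers": 45, "translation": [0, 0, 0], "turn": 0}, {"fingers": 45, "translation": [0, 0, 0], "turn": 0}])

```text
t: 10.25
eef_pos: [0.5983, -0.1677, 0.0265]
tool_rot: [0.0, 0.589, 0.808, 0.0]
contact_force: [-0.5, 1.1, 1.6]
gripper_width: 0.607
```

>>> move_arm(steps=[{"fingers": 45, "translation": [0, 0, -0.5], "turn": 0}, {"fingers": 45, "translation": [0, 0, 0], "turn": 0}, {"fingers": 45, "translation": [0, 0, 0], "turn": 0}])

```text
t: 10.62
eef_pos: [0.5983, -0.1677, 0.0265]
tool_rot: [0.0, 0.589, 0.808, 0.0]
contact_force: [-3.4, 1.3, 6.0]
gripper_width: 0.604
```

The shed is seated: the force rises exactly at the predicted height. I'll release it gradually.

>>> move_arm(steps=[{"fingers": 51, "translation": [0, 0, 0], "turn": 0}, {"fingers": 53, "translation": [0, 0, 0], "turn": 0}, {"fingers": 56, "translation": [0, 0, 0], "turn": 0}, {"fingers": 62, "translation": [0, 0, 0], "turn": 0}, {"fingers": 70, "translation": [0, 0, 0], "turn": 0}, {"fingers": 80, "translation": [0, 0, 0], "turn": 0}, {"fingers": 80, "translation": [0, 0, 0], "turn": 0}, {"fingers": 80, "translation": [0, 0, 0], "turn": 0}], newtons=20)

```text
t: 11.62
eef_pos: [0.5983, -0.1677, 0.0258]
tool_rot: [-0.0, 0.589, 0.808, 0.0]
contact_force: [1.0, -0.3, 0.3]
gripper_width: 0.937
```

```bash
python3 st.py pics/s6.png
```

```text
t 11.625 pos [ 0.5983 -0.1677  0.0258] jaw 1.882 tilt [-0.  0. -1.] F [ 1.01 -0.34  0.26] M [-0.   -0.03  0.02] w 80.0 q [ 0.12  0.64  0.07  1.83 -0.07  0.67  2.11]
```

View pics/s6.png

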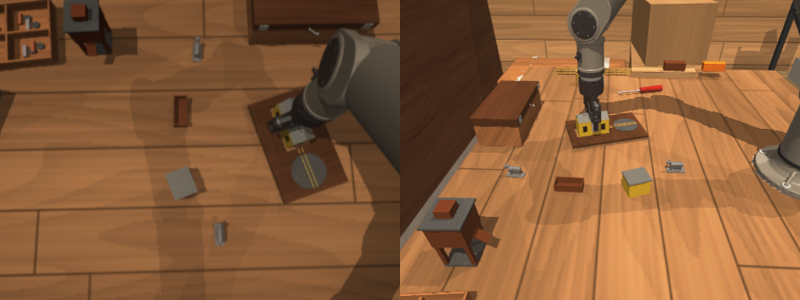

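The shed stands released in the pocket. I'll go straight up, then back away to clear the view.

>>> move_arm(steps=[{"fingers": 80, "translation": [0, 0, 10], "turn": 0}, {"fingers": 80, "translation": [0, 0, 20], "turn": 0}, {"fingers": 80, "translation": [0, 0, 30], "turn": 0}, {"fingers": 80, "translation": [0, 0, 40], "turn": 0}, {"fingers": 80, "translation": [0, 0, 40], "turn": 0}, {"fingers": 80, "translation": [0, 0, 30], "turn": 0}, {"fingers": 80, "translation": [0, -40, 10], "turn": 0}, {"fingers": 80, "translation": [0, -50, 0], "turn": 0}, {"fingers": 80, "translation": [0, -50, 0], "turn": 0}, {"fingers": 80, "translation": [0, -50, 0], "turn": 0}])

```text
t: 12.98
eef_pos: [0.5984, -0.3593, 0.2079]
tool_rot: [0.001, 0.589, 0.808, 0.0]
contact_force: [1.3, 0.6, -1.3]
gripper_width: 0.938
```

>>> move_arm(steps=[{"fingers": 80, "translation": [-20, -40, 0], "turn": 0}, {"fingers": 80, "translation": [-20, -30, 0], "turn": 0}, {"fingers": 80, "translation": [0, 0, 0], "turn": 0}, {"fingers": 80, "translation": [0, 0, 0], "turn": 0}])

```text
t: 13.48
eef_pos: [0.559, -0.4268, 0.2069]
tool_rot: [0.001, 0.589, 0.808, 0.001]
contact_force: [0.7, 0.2, 0.3]
gripper_width: 0.935
```

```bash
python3 st.py pics/s7.png;python3 a.py
python3 - <<'E'
from fit import *
import pickle
D=pickle.load(open("d.pkl","rb"))
for n in("top","side"):
    print(n,fit({n:D[n,"engine_shed_mid"]},[.598,-.168,.31],.008))
    im=cv2.resize(D[n,"im"],None,fx=4,fy=4)
    h=cv2.convexHull(((proj(n,shed_pts(.5983,-.168,.311,.008)))*4+2).astype(np.int32));cv2.polylines(im,[h],True,(0,0,255),1)
    y,x=(420,1200) if n=="top" else(400,800)
    cv2.imwrite(f"pics/s7{n}.png",im[y:y+560,x:x+560])
E
```

```text
t 13.475 pos [ 0.559  -0.4268  0.2069] jaw 1.8826 tilt [ 1.5e-03  4.0e-04 -1.0e+00] F [0.73 0.19 0.28] M [ 0.01 -0.01  0.03] w 79.9 q [ 0.46  0.55  0.15  1.51 -0.09  1.09  2.52]
top engine_shed_mid [(0.81, [372.2, 154.3], np.int64(2239))]
top recess_floor [(0.57, [383.3, 196.5], np.int64(9218))]
side engine_shed_mid [(0.73, [247.5, 156.8], np.int64(1156))]
side recess_floor [(0.96, [275.5, 174.3], np.int64(2694))]
13.875
top (array([ 0.59961098, -0.16706813,  0.31134521]), np.float64(0.03357176135273643))
side (array([ 0.59861844, -0.17035688,  0.23574647]), np.float64(0.0792759364187936))
```

View pics/s7top.png

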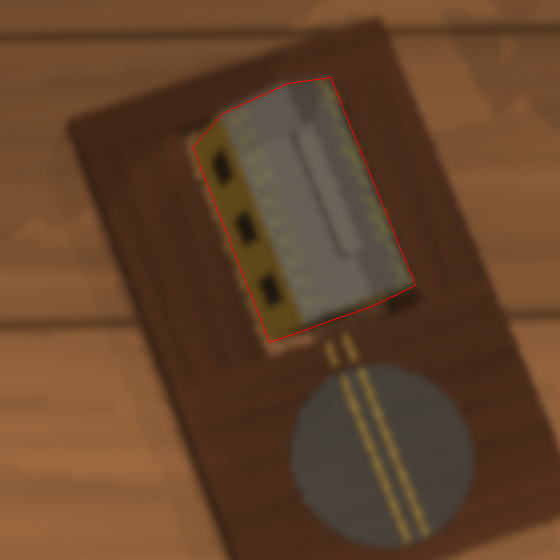

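View pics/s7side.png

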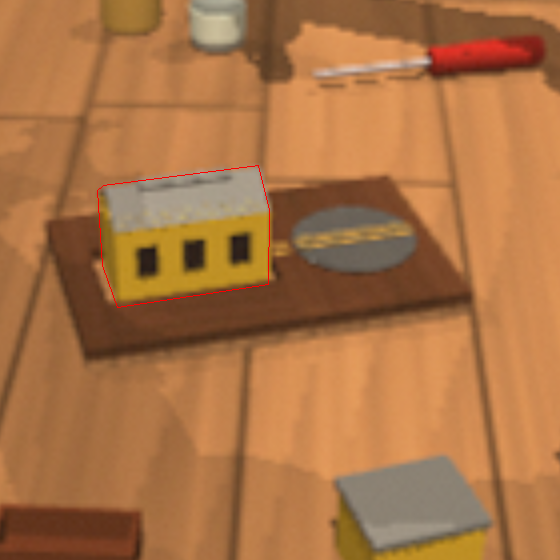

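View pics/s7.png

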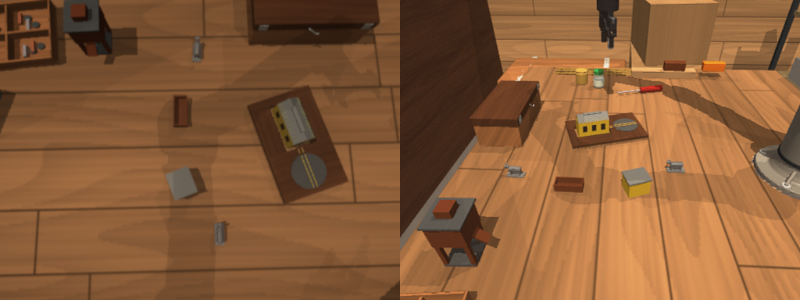

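Both views show the shed inside the pocket, on the expected outline (top corners at (190,148) and (415,285)). The hut is untouched and the arm is clear.

```bash
python3 -c "
from station import hand_in
print(hand_in())"
```

```text
the job is handed in; nothing more can be done
None
```

The engine shed is standing upright and square in the baseboard recess, and the job is handed in at about 14 s. I gripped it across its 52 mm width, carried it over the recess and lowered it until it touched the floor. That was at TCP z = 0.0265 m, the predicted height, with about 6 N at the last reading. I then opened the fingers gradually and moved the arm clear.

**Last checks:**
- **Position:** the top camera puts the shed at (0.5996, -0.1671), yaw 0.311. The recess is at about (0.598, -0.168), yaw 0.311.
- **Fit on the floor:** in both views the shed matches the outline drawn for it sitting on the recess floor.
- **Hut:** it is still standing where it was.

**One disagreement:** fitting the side camera's outline gave a yaw of 0.236. I put that down to the network's mask, because the fit was poor (0.079 against 0.034 for the top view) and the side picture itself lines up with yaw 0.311.

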